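# Change the pressure plate of a press whose clamp screw may be left- or right-handed

## Task

The orange plate is held down in the white press by a wooden-handled clamp whose screw may have either hand of thread and is done up tight now: try it gently, feel which way it gives, and turn it that way until the clamp arm is clear of the plate. Lay the orange plate flat in the white wash tray, then set the blue plate down flat in its place between the press's rails, and at last turn the clamp back over it until it is tight again. Do not drop the plates, and leave the other things on the bench where they are.

Things in the scene. Friction and masses are not known exactly. Their poses are not given: they have to be found in the camera images.
- press: The press: a fixed white slab 220 x 170 mm on four feet, deck 16 mm above the bench. Origin on the bench below the nest's centre, x towards the clamp, z up. Four aluminium rails (6 mm wide, 7 mm high above the deck) frame the nest, 6 mm clear of a plate on each side.
- nest (a point): Centre of the press's nest, where a plate lies: a point on the deck, 16 mm above the bench. A plate's 110 mm side lies along this frame's x, its 130 mm side along y. The clamp's axis stands 97 mm from here along +x. Place and yaw of the press vary.
- clamp_grip (a point): Middle of the clamp's dark wooden handle, on the vertical clamp axis, 61 mm above the bench. Handle: a bar 72 mm long, 16 wide, 30 high (46 to 76 mm above the bench). Under it a steel arm, also 16 wide, 28 to 40 mm above the bench, reaches 65 mm from the axis along this frame's -x. The frame turns with them: both lie along its x, z is up.
- clamp (a joint): Turn of the clamp (handle and arm together, no rise), rad, counter-clockwise from above positive. 0: tight, as at the start, arm over the plate. It loosens one way only, unseen and different each time; the other way a hard stop comes within 0.03 rad. Free way: friction 0.12 N m, arm clear of the plate from 1 rad, end stop at 1.45; it stays where left. Tight again: back at 0, at the stop.
- used_plate: Orange plate, loose, first lying in the press under the arm: 110 (x) x 130 (y) x 8 mm, about 0.25 kg. In its middle an upright dark wooden handle 48 mm long along x, 16 wide along y, top 44 mm above the underside; grip about 30 mm above the origin. Origin: centre of the underside; z up. A half turn makes no difference.
- fresh_plate: Blue plate, same shape, size and mass as the orange one, loose, first lying on a low grey stand (120 x 140 mm, 25 mm high). Origin: centre of the underside; x along its handle, z up.
- wash_tray_in (a point): Centre of the inner floor (5 mm above the bench) of the fixed white open wash tray: outside 170 x 190 x 35 mm high, inside 160 mm along this frame's x, 180 along y. It stands on one side of the press, the grey stand on the other; which side varies.
- amber_bottle: Bystander: amber bottle, 60 mm across, 130 mm high; origin under its centre.
- white_jar: Bystander: white jar with a blue cap, 70 mm across, 80 mm high; origin under its centre.
- beaker: Bystander: glass beaker, 70 mm across, 90 mm high; origin under its centre.
- spanner: Bystander: spanner lying flat on the bench, 160 mm long along its x.
- tube_clip: Bystander: blue plastic tube clip lying on the bench, 75 mm long, 14 mm high; origin under it.
- label_box: Bystander: cardboard label box 90 x 120 x 60 mm; origin under its centre.
Not all that is in view belongs to the job. There is more than one size of the used_plate; the one meant has the size given above.

How it is judged:
By the outcome, as a careful person would: the job done as asked, in the order asked, and still so for the second after the job is handed in, with the robot touching nothing.
It also fails if it takes over 72 s, if anything falls off the work surface, if the arm or the gripper's body presses on something with over 40 N, if the wrist force passes 120 N, or if a joint passes its speed limit or range.

## Robot

A 7-joint arm with a two-finger parallel gripper is mounted at the origin on the work surface. World frame = base frame: x ahead of the robot, y to its left, z up, the work surface at z = 0. Lengths are in m, angles in rad, forces in N, time in s.
With the tool pointing down it reaches from about 0.4 to 0.85 m from the base axis. Payload 4.5 kg.
Tool frame: the origin (TCP) lies on the centre line of the jaws, within the pads' length; the fingertips stand 17 mm ahead of it and the grasp point (between the pads) lies 2 mm behind it (r.tip_reach is the distance from the TCP to the fingertips, in m); z points along the fingers, y is the line along which they close (so a half turn about z gives the same grasp; the last joint's range is limited). The gripper opens to 88 mm and grips with 3 to 60 N. Pads are 18 mm wide; open, the fingers measure 123 mm over their backs; the gripper's body (75 mm by 187 mm) begins 45 mm behind the grasp point.
Start: joints at [1.214, 0.689, -0.195, 1.565, 0.157, 0.902, -0.215], TCP at [0.238, -0.578, 0.256] pointing down, gripper open.
Joint ranges: [-3.01, 3.01], [-0.46, 2.08], [-1.47, 1.51], [0.13, 2.56], [-1, 4.14], [0.04, 2.09], [-2.66, 2.66]. Speed limits (rad/s): [2.57, 2.57, 3.14, 3.14, 3.14, 3.14, 3.14].

## Interface

Orientations are given as a unit quaternion [x, y, z, w].
In Python, from plant import r gives the robot as it stands.
- The arm moves only by the tool step_arm, never from a script. Its argument "steps" is a list of rows, each a list of 7 numbers: the shift along the tool's x, y, z in cm, then the turn, a rotation vector about the tool's x, y, z in degrees, then the gripper's target within -1 to 1 (shut at 1, half-way at 0, fully open at -1). A call has 1 to 8 rows; each row shifts and turns the commanded pose from where the row before left it, along the tool's axes as they then stand; what a row does not reach is not made up. A row lasts 1/8 s, in which the tool goes at most 62.5 mm and 10.7 degrees, less where a joint would pass 70% of its speed; a pose out of reach is approached as far as the arm can. A call with a gripper value outside its range is refused whole. The fingers move at their own pace and stop on an object; "force" is the grip in N (left out, the last holds). Time passes only in rows, so rows that do not move let the fingers close. It gives the time, the measured TCP pose, the force, the opening and the grip force at its end, in the units of the state.
- r.get_state(): the state, without advancing time (a new reading comes with each control period).
- r.snapshot(name): name is "side" or "top" or "wrist"; returns a dict with "pixels" (480x640x3 uint8, red, green, blue), "fx", "fy", "cx", "cy" (pixels), "cam_to_world" (4x4, takes a point from camera to world coordinates). Camera axes: x right, y down, z forward; pixel columns grow to the right and rows downward; lengths in m; the calibration is good to about 2 mm. A picture is of the moment at which its call begins. There is no depth.
- r.finish_job(): hands the job in; it is judged then, once.
The state is a dict: "clock": time; "q": joint angles; "qd": joint speeds; "joint_torque": joint torques, N m; "tool_pos": TCP position; "eef_rot": TCP orientation; "contact_force": force on the tool from outside, world axes, zero at the start; "moment": the same for the moment, N m; "opening": opening from 0.0 (shut) to 1.0 (fully open); "finger_force": force on a finger pad.
Only numpy, scipy, OpenCV 4.12 (cv2) and the standard library are available. Lean on these libraries where they do the work, as an engineer would, in place of code of your own. Each camera call takes 0.05 s, during which the arm holds its last target. There are 200 camera calls.

## Working session

There is one attempt and no reset: what is moved stays moved. The work goes in short steps, Python scripts to look and compute and a tool call to move; the robot and the scene stay as the last step left them, time stands still between calls to the robot, and variables do not carry over. Pictures are saved under pics/ and viewed, at most 11 in all, crops included, and the job is handed in when it is done.

Besides the shell and the picture viewer there is one more tool, called after ">>>" in YAML: its name, and indented under it one key for each argument. step_arm: Moves the arm, as the interface text tells. Its arguments: {"type":"object","properties":{"steps":{"type":"array","items":{"type":"array","items":{"type":"number"}}},"force":{"type":"number"}},"required":["steps"]}

```bash
mkdir -p pics
python3 - <<'E'
from plant import r
import cv2,numpy as np,pickle
s=r.get_state();print(s['tool_pos'],s['eef_rot'],s['clock'],s['opening'])
for n in("top","side"):
    d=r.snapshot(n);pickle.dump(d,open(f'pics/{n}0.pkl','wb'))
    cv2.imwrite(f'pics/{n}0.png',d['pixels'][...,::-1]);print(n,d['fx'],d['cx'],d['cy'],np.round(d['cam_to_world'],3).tolist())
E
```

```text
[ 0.23779254 -0.57735588  0.25491366] [ 9.80969944e-01  1.94157468e-01 -2.49414561e-04 -8.85176536e-04] 0.0 0.9985307400044939
top 568.7028916367078 324.187996010233 241.915210493364 [[0.028, -0.982, 0.187, 0.262], [-1.0, -0.027, 0.008, -0.011], [-0.003, -0.188, -0.982, 1.439], [0.0, 0.0, 0.0, 1.0]]
side 580.4496437974005 318.0408352810959 230.82506067694564 [[-0.824, -0.429, 0.371, 0.018], [-0.567, 0.618, -0.545, 0.784], [0.005, -0.659, -0.752, 1.162], [0.0, 0.0, 0.0, 1.0]]
```

View pics/top0.png

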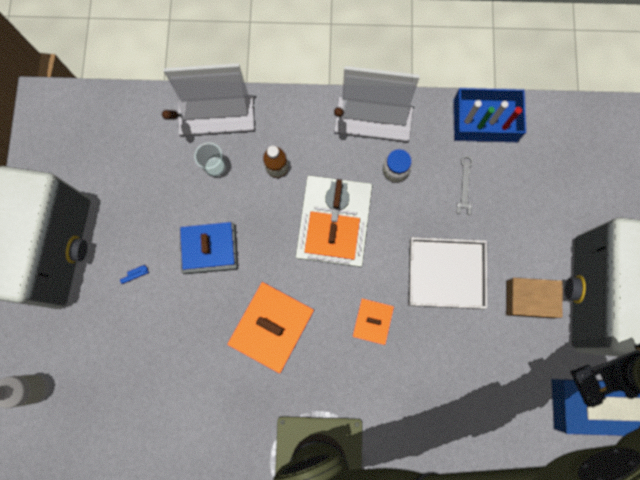

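View pics/side0.png

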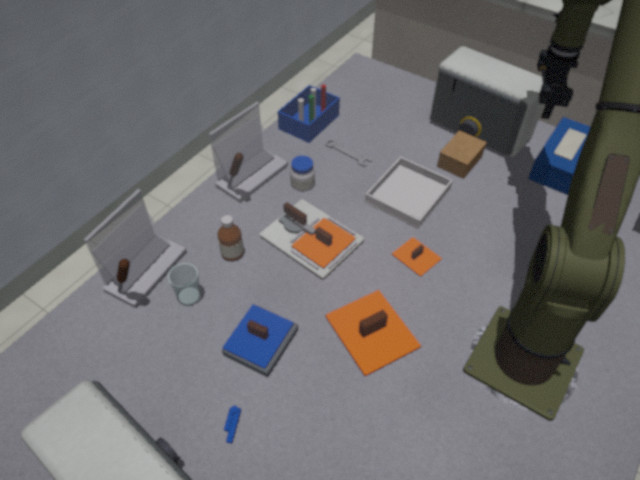

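The top view shows the press at about (335,220), with the clamp on its far side and its handle at (338,193). The orange plate is at (333,237) with its handle at (332,232). The blue plate is on its stand at (208,246), and the tray is at (448,272). The bottle at (275,160) and the jar at (398,163) stand beside the clamp. The oversized and undersized orange plates on the bench are decoys.

```bash
cat > h.py <<'E'
import cv2,numpy as np,pickle
def ray(d,px,z):
    px=np.atleast_2d(np.asarray(px,float));M=d['cam_to_world']
    v=np.c_[(px[:,0]-d['cx'])/d['fx'],(px[:,1]-d['cy'])/d['fy'],np.ones(len(px))]@M[:3,:3].T
    o=M[:3,3];return (o+v*((z-o[2])/v[:,2])[:,None])[:,:2]
def blobs(d,lo,hi,box=None,mn=30):
    m=cv2.inRange(cv2.cvtColor(d['pixels'],cv2.COLOR_RGB2HSV),lo,hi)
    if box: k=np.zeros_like(m);k[box[1]:box[3],box[0]:box[2]]=1;m*=k
    c,_=cv2.findContours(m,cv2.RETR_EXTERNAL,cv2.CHAIN_APPROX_NONE)
    return sorted([x[:,0] for x in c if cv2.contourArea(x)>mn],key=len,reverse=True)
def rect(P):
    (c,s,a)=cv2.minAreaRect((P*1000).astype(np.float32));return np.round(c,1),np.round(s,1),round(a,1)
def quat_yaw(q):
    from scipy.spatial.transform import Rotation as R
    return R.from_quat(q).as_matrix()
E
python3 - <<'E'
from h import *
d=pickle.load(open('pics/top0.pkl','rb'))
def show(n,b,z):
    for x in b: print(n,'px',np.round(x.mean(0)),rect(ray(d,x,z)))
show('orange',blobs(d,(5,150,120),(20,255,255),(295,175,375,270)),.024)
show('blue',blobs(d,(105,150,60),(125,255,255),(170,210,245,280)),.033)
dk=((0,60,20),(20,255,110))
show('bluehandle',blobs(d,*dk,(190,225,225,262)),.069)
show('orhandle',blobs(d,*dk,(322,220,345,248),15),.060)
show('clamphandle',blobs(d,*dk,(325,175,350,212),15),.076)
show('press',blobs(d,(0,0,190),(180,40,255),(290,170,378,270)),.016)
show('tray',blobs(d,(0,0,170),(180,40,255),(400,230,495,315)),.035)
show('bottle',blobs(d,(0,80,20),(20,255,255),(258,140,292,180)),.06)
print('bottlecap',ray(d,(273,151),.13),'jarcap',ray(d,(399,161),.08),'beaker',ray(d,(208,153),.09))
h=cv2.cvtColor(d['pixels'],cv2.COLOR_RGB2HSV)
for p in [(310,200),(448,272),(333,250),(338,190),(332,232),(412,272)]:print(p,h[p[1],p[0]])
im=d['pixels'][130:330,160:500,::-1];cv2.imwrite('pics/crop.png',cv2.resize(im,(800,470),interpolation=cv2.INTER_CUBIC))
E
```

```text
orange px [332. 235.] (array([550.7, -17.9]), array([125.1, 104.8]), 83.6)
blue px [207. 246.] (array([513.4, 296.2]), array([105.9, 128. ]), 7.6)
bluehandle px [205. 243.] (array([511.3, 293. ]), array([43. , 14.7]), 3.9)
orhandle px [332. 233.] (array([547.9, -18.4]), array([11.9, 46.8]), 83.5)
clamphandle px [337. 194.] (array([645.1, -28.4]), array([13.6, 70.7]), 84.0)
press px [334. 222.] (array([592.2, -21.8]), array([168.8, 218.4]), 83.9)
tray px [449. 272.] (array([ 462.6, -310.1]), array([191.6, 171.7]), 89.0)
bottle px [275. 160.] (array([732.3, 132.1]), array([54.7, 55.6]), 14.3)
bottlecap [[0.73189419 0.13044665]] jarcap [[ 0.73225837 -0.18026465]] beaker [[0.73659273 0.29639295]]
(310, 200) [ 39   8 238]
(448, 272) [ 23   4 227]
(333, 250) [ 14 192 240]
(338, 190) [ 12 166  83]
(332, 232) [ 13 170  84]
(412, 272) [ 15   7 228]
```

View pics/crop.png

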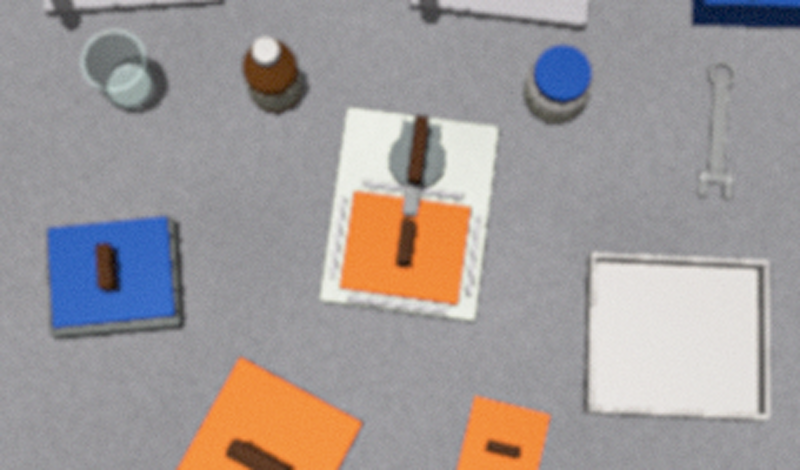

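The measurements agree with each other. The nest is at about (0.549, -0.018) with yaw -6.2°. The clamp axis is at (0.645, -0.028), which matches the 97 mm offset. Setting out towards the clamp.

>>> step_arm:
  steps:
    - [5.2,-3.1,0,0,0,0,-1]
    - [5.2,-3.1,0,0,0,0,-1]
    - [5.2,-3.1,0,0,0,0,-1]
    - [5.2,-3.1,0,0,0,0,-1]
    - [5.2,-3.1,0,0,0,0,-1]
    - [5.2,-3.1,0,0,0,0,-1]
    - [5.2,-3.1,0,0,0,0,-1]
    - [5.2,-3.1,0,0,0,0,-1]

```text
clock: 1.1
tool_pos: [0.5291, -0.1885, 0.2555]
eef_rot: [0.981, 0.194, -0.0, 0.0]
contact_force: [0.9, -0.4, 1.0]
opening: 0.999
finger_force: 0.0
```

```bash
cat >> h.py <<'E'
def st(target=None,yaw=None):
    """print state; tool-frame shift (cm) to target and z turn (deg, mod 180) for tool-x at yaw"""
    from plant import r
    s=r.get_state();R=quat_yaw(s['eef_rot']);p=np.array(s['tool_pos'])
    a=np.degrees(np.arctan2(R[1,0],R[0,0]))
    print('t',round(s['clock'],2),'p',np.round(p,4),'xang',round(a,2),'tilt',np.round(R[:2,2],3),'q',np.round(s['q'],2),'F',np.round(s['contact_force'],1),'M',np.round(s['moment'],2),'open',round(s['opening'],3),'ff',np.round(s['finger_force'],1))
    if target is not None: print('shift cm',np.round(R.T@(np.array(target)-p)*100,2))
    if yaw is not None: print('turn z',round((a-yaw+90)%180-90,2))
E
python3 -c "
from h import *
st((.645,-.028,.2),-6.2)"
```

```text
t 1.1 p [ 0.5291 -0.1885  0.2555] xang 22.39 tilt [-0. -0.] q [ 0.35  0.6  -0.14  1.76  0.12  0.79 -1.03] F [ 0.9 -0.4  1. ] M [-0.07 -0.04 -0.01] open 0.999 ff 0.0
shift cm [ 16.83 -10.42   5.54]
turn z 28.59
```

>>> step_arm:
  steps:
    - [4.2,-2.6,1.2,0,0,0,-1]
    - [4.2,-2.6,1.2,0,0,0,-1]
    - [4.2,-2.6,1.2,0,0,0,-1]
    - [4.2,-2.6,1.2,0,0,0,-1]
    - [0,0,0,0,0,-10.6,-1]
    - [0,0,0,0,0,-10.6,-1]
    - [0,0,0,0,0,-10.6,-1]
    - [0,0,0,0,0,-10.6,-1]

```text
clock: 2.1
tool_pos: [0.6436, -0.03, 0.2072]
eef_rot: [0.843, 0.538, -0.001, -0.0]
contact_force: [0.1, -0.4, -0.5]
opening: 0.999
finger_force: 0.0
```

>>> step_arm:
  steps:
    - [0,0,0,0,0,-10.6,-1]
    - [0,0,0,0,0,-10.6,-1]
    - [0,0,0,0,0,-10.6,-1]
    - [0,0,0,0,0,-10.6,-1]
    - [0,0,0,0,0,-10.6,-1]
    - [0,0,0,0,0,-10.6,-1]
    - [0,0,0,0,0,-10.6,-1]
    - [0,0,0,0,0,-10.6,-1]

```text
clock: 3.1
tool_pos: [0.6436, -0.0302, 0.2072]
eef_rot: [0.259, 0.966, -0.0, -0.0]
contact_force: [0.5, -0.9, 1.0]
opening: 0.999
finger_force: 0.0
```

>>> step_arm:
  steps:
    - [0,0,0,0,0,-10.6,-1]
    - [0,0,0,0,0,-10.6,-1]
    - [0,0,0,0,0,-3,-1]

```text
clock: 3.48
tool_pos: [0.6436, -0.0303, 0.207]
eef_rot: [0.053, 0.999, -0.0, -0.001]
contact_force: [-0.0, 0.6, -0.2]
opening: 0.998
finger_force: 0.0
```

Run:
```python
from h import *
from plant import r
st((.645,-.028,.1),-6.2)
d=r.snapshot('wrist');pickle.dump(d,open('pics/w1.pkl','wb'));cv2.imwrite('pics/w1.png',d['pixels'][...,::-1])
```

```text
t 3.48 p [ 0.6436 -0.0303  0.207 ] xang 173.93 tilt [-0.001  0.   ] q [ 0.39  0.89 -0.83  1.53  0.72  1.05  0.84] F [-0.   0.6 -0.2] M [ 0.04 -0.16  0.05] open 0.998 ff 0.0
shift cm [-0.13  0.25 10.7 ]
turn z 0.13
```

View pics/w1.png

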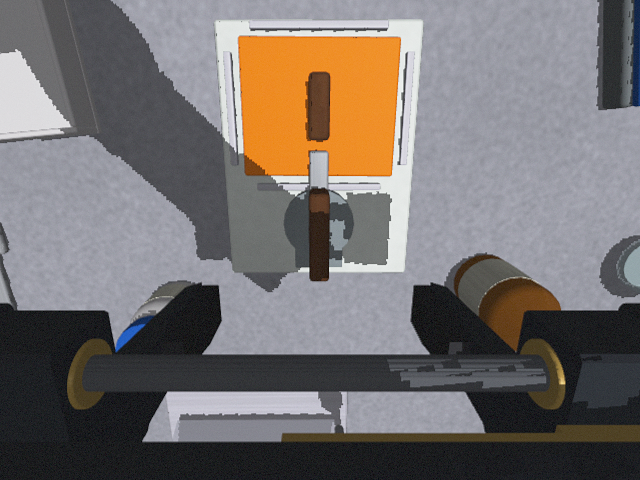

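The wrist view shows the clamp handle at (319,235), its arm over the orange plate, and the plate handle at (319,106). I'll refine the positions from this view.

Run:
```python
from h import *
d=pickle.load(open('pics/w1.pkl','rb'))
dk=((0,60,15),(20,255,130))
for n,b,z in(('clampH',(300,188,340,290),.076),('plateH',(300,65,340,145),.060)):
    for x in blobs(d,*dk,b,200):print(n,x.min(0),x.max(0),rect(ray(d,x,z)))
for x in blobs(d,(5,170,100),(20,255,255),(225,30,410,185),500):print('plate',rect(ray(d,x,.024)))
```

```text
clampH [309 189] [329 280] (array([645.7, -28.6]), array([15.2, 73.3]), 83.7)
plateH [306  72] [329 141] (array([551.6, -19.5]), array([17.2, 47.8]), 83.4)
plate (array([551.2, -18.5]), array([128.6, 108.7]), 83.5)
```

>>> step_arm:
  steps:
    - [-0.2,0.2,3.6,0,0,0.3,-1]
    - [0,0,4,0,0,0,-1]
    - [0,0,4,0,0,0,-1]
    - [0,0,3,0,0,0,-1]
    - [0,0,0,0,0,0,1]
    - [0,0,0,0,0,0,1]
    - [0,0,0,0,0,0,1]
    - [0,0,0,0,0,0,1]
  force: 25

```text
clock: 4.53
tool_pos: [0.6469, -0.0282, 0.0629]
eef_rot: [0.057, 0.998, 0.0, 0.001]
contact_force: [0.8, -0.2, 0.3]
opening: 0.569
finger_force: 0.0
```

>>> step_arm:
  steps:
    - [0,0,0,0,0,1.5,1]
    - [0,0,0,0,0,1.5,1]

```text
clock: 4.78
tool_pos: [0.6463, -0.0283, 0.0619]
eef_rot: [0.084, 0.996, -0.0, 0.0]
contact_force: [-0.1, 0.4, 0.1]
opening: 0.344
finger_force: 0.0
```

```bash
python3 -c "
from h import *
st((.6455,-.0285,.061),-6.4)"
```

```text
t 4.78 p [ 0.6463 -0.0283  0.0619] xang 170.38 tilt [ 0. -0.] q [ 0.33  1.06 -0.69  1.6   0.87  0.82  0.66] F [-0.1  0.4  0.1] M [ 0.08 -0.15 -0.02] open 0.344 ff 0.0
shift cm [ 0.07 -0.04  0.09]
turn z -3.22
```

Fingers are slow and still closing. I'll turn back, then let them finish.

>>> step_arm:
  steps:
    - [0,0,0,0,0,-3.2,1]
    - [0,0,0,0,0,0,1]
    - [0,0,0,0,0,0,1]
    - [0,0,0,0,0,0,1]

```text
clock: 5.28
tool_pos: [0.6462, -0.0282, 0.0618]
eef_rot: [0.055, 0.998, -0.0, 0.0]
contact_force: [-1.1, 0.5, 1.0]
opening: 0.18
finger_force: 25.0
```

>>> step_arm:
  steps:
    - [0,0,0,0,0,1.5,1]
    - [0,0,0,0,0,1.5,1]

```text
clock: 5.52
tool_pos: [0.6463, -0.0281, 0.0618]
eef_rot: [0.082, 0.997, -0.0, 0.0]
contact_force: [1.1, 0.3, 1.2]
opening: 0.181
finger_force: 25.4
```

```bash
python3 -c "
from h import *
st((.6455,-.0285,.061),-6.4)"
```

```text
t 5.53 p [ 0.6463 -0.0281  0.0618] xang 170.63 tilt [ 0. -0.] q [ 0.33  1.06 -0.7   1.6   0.87  0.82  0.66] F [1.1 0.3 1.2] M [ 0.05 -0.26  0.43] open 0.181 ff 25.4
shift cm [ 0.07 -0.05  0.08]
turn z -2.97
```

>>> step_arm:
  steps:
    - [0,0,0,0,0,-3,1]
    - [0,0,0,0,0,-1.5,1]
    - [0,0,0,0,0,-1.5,1]

```text
clock: 5.9
tool_pos: [0.6463, -0.0283, 0.0618]
eef_rot: [0.029, 1.0, -0.0, 0.0]
contact_force: [1.3, 1.3, 0.7]
opening: 0.179
finger_force: 25.0
```

```bash
python3 -c "
from h import *
st((.6455,-.0285,.061),-6.4)"
```

```text
t 5.9 p [ 0.6463 -0.0283  0.0618] xang 176.7 tilt [ 0. -0.] q [ 0.34  1.07 -0.72  1.6   0.89  0.83  0.76] F [1.3 1.3 0.7] M [ 0.07 -0.15 -0.18] open 0.179 ff 25.0
shift cm [ 0.07 -0.03  0.08]
turn z 3.1
```

It gives counter-clockwise: the moment is 0.18 that way against 0.43 at the stop. Continuing carefully.

>>> step_arm:
  steps:
    - [0,0,0,0,0,-3,1]
    - [0,0,0,0,0,-3,1]

```text
clock: 6.15
tool_pos: [0.6462, -0.0285, 0.0618]
eef_rot: [-0.024, 1.0, -0.0, 0.0]
contact_force: [0.3, -0.8, 0.6]
opening: 0.182
finger_force: 25.0
```

```bash
python3 -c "
from h import *
st((.6455,-.0285,.061),-6.4)"
```

```text
t 6.15 p [ 0.6462 -0.0285  0.0618] xang -177.24 tilt [ 0. -0.] q [ 0.35  1.07 -0.74  1.6   0.91  0.85  0.85] F [ 0.3 -0.8  0.6] M [-0.02 -0.09 -0.09] open 0.182 ff 25.0
shift cm [0.07 0.   0.08]
turn z 9.16
```

>>> step_arm:
  steps:
    - [0,0,0,0,0,-9,1]
    - [0,0,0,0,0,-9,1]
    - [0,0,0,0,0,-9,1]
    - [0,0,0,0,0,-9,1]
    - [0,0,0,0,0,-9,1]
    - [0,0,0,0,0,-9,1]
    - [0,0,0,0,0,-9,1]
    - [0,0,0,0,0,0,1]

```text
clock: 7.15
tool_pos: [0.6474, -0.0303, 0.0617]
eef_rot: [-0.541, 0.841, -0.002, 0.0]
contact_force: [4.5, -4.3, 0.1]
opening: 0.177
finger_force: 25.0
```

```bash
python3 -c "
from h import *
st((.6455,-.0285,.061),-6.4)"
```

```text
t 7.15 p [ 0.6474 -0.0303  0.0617] xang -114.5 tilt [ 0.002 -0.003] q [ 0.43  1.15 -0.94  1.59  1.08  1.    1.84] F [ 4.5 -4.3  0.1] M [-0.77 -0.76  0.08] open 0.177 ff 25.0
shift cm [-0.08  0.24  0.07]
turn z 71.9
```

>>> step_arm:
  steps:
    - [0,0,0,0,0,0,-1]
    - [0,0,0,0,0,0,-1]
    - [0,0,0,0,0,0,-1]
    - [0,0,-5,0,0,0,-1]
    - [0,0,-5,0,0,0,-1]
    - [0,0,0,0,0,10.4,-1]
    - [0,0,0,0,0,10.4,-1]
    - [0,0,0,0,0,10.4,-1]

```text
clock: 8.15
tool_pos: [0.6458, -0.0277, 0.1618]
eef_rot: [-0.294, 0.956, 0.0, -0.0]
contact_force: [0.2, -0.5, 0.0]
opening: 1.0
finger_force: 0.0
```

>>> step_arm:
  steps:
    - [0,0,0,0,0,10.4,-1]
    - [0,0,0,0,0,10.4,-1]
    - [0,0,0,0,0,10.4,-1]
    - [0,0,0,0,0,9.5,-1]
    - [4.5,0,0,0,0,0,-1]
    - [4.5,0,0,0,0,0,-1]

```text
clock: 8.9
tool_pos: [0.5553, -0.0176, 0.1616]
eef_rot: [0.054, 0.999, 0.001, -0.0]
contact_force: [0.9, 1.6, 0.2]
opening: 1.001
finger_force: 0.0
```

Run:
```python
from h import *
from plant import r
st((.551,-.019,.047),-6.4)
d=r.snapshot('wrist');pickle.dump(d,open('pics/w2.pkl','wb'));cv2.imwrite('pics/w2.png',d['pixels'][...,::-1])
d=r.snapshot('top');cv2.imwrite('pics/t2.png',cv2.resize(d['pixels'][130:330,160:500,::-1],(680,400)))
dk=((0,60,15),(20,255,130))
d=pickle.load(open('pics/w2.pkl','rb'))
for x in blobs(d,*dk,None,300):print(x.min(0),x.max(0),rect(ray(d,x,.060)))
```

```text
t 8.9 p [ 0.5553 -0.0176  0.1616] xang 173.78 tilt [-0.     0.001] q [ 0.38  0.83 -0.75  1.85  0.79  0.79  0.66] F [0.9 1.6 0.2] M [ 0.04 -0.09  0.02] open 1.001 ff 0.0
shift cm [ 0.41 -0.2  11.46]
turn z 0.18
[520 338] [565 409] (array([678.5, 149.9]), array([72. , 24.3]), 23.9)
[228 169] [398 289] (array([545.7, -17.9]), array([112.2,  85. ]), 83.5)
[ 67 353] [100 409] (array([ 646.8, -214. ]), array([25.3, 52.2]), 85.4)
[270 334] [346 354] (array([636. , -32.1]), array([57.9, 17.2]), 75.4)
```

View pics/w2.png

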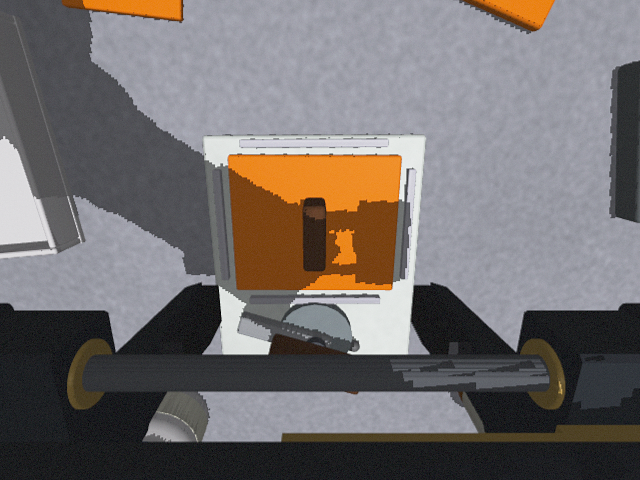

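The clamp arm at (245,325) has swung clear of the orange plate. The plate handle at (315,235) is free.

>>> step_arm:
  steps:
    - [0.4,-0.2,4,0,0,0.2,-1]
    - [0,0,4,0,0,0,0.3]
    - [0,0,3.4,0,0,0,0.3]
    - [0,0,0,0,0,0,1]
    - [0,0,0,0,0,0,1]
    - [0,0,0,0,0,0,1]
    - [0,0,0,0,0,0,1]
  force: 35

```text
clock: 9.88
tool_pos: [0.5533, -0.02, 0.0488]
eef_rot: [0.056, 0.998, 0.0, 0.001]
contact_force: [-0.2, -0.7, -0.3]
opening: 0.349
finger_force: 0.0
```

```bash
python3 -c "
from h import *
st((.551,-.019,.15),-6.4)"
```

```text
t 9.88 p [ 0.5533 -0.02    0.0488] xang 173.58 tilt [0.002 0.   ] q [ 0.29  0.99 -0.59  1.9   1.    0.58  0.48] F [-0.2 -0.7 -0.3] M [ 0.05 -0.09 -0.03] open 0.349 ff 0.0
shift cm [  0.22   0.08 -10.12]
turn z -0.02
```

>>> step_arm:
  steps:
    - [0,0,0,0,0,0,1]
    - [0,0,0,0,0,0,1]
    - [0,0,0,0,0,0,1]
    - [0,0,-1,0,0,0,1]
    - [0,0,-2.5,0,0,0,1]
    - [0,0,-3.5,0,0,0,1]
    - [0,0,-3,0,0,0,1]

```text
clock: 10.75
tool_pos: [0.5519, -0.0206, 0.1487]
eef_rot: [0.056, 0.998, -0.0, -0.001]
contact_force: [0.6, 0.4, -3.1]
opening: 0.174
finger_force: 35.0
```

```bash
python3 -c "
from h import *
st((.4626,-.310,.145),-1)"
```

```text
t 10.75 p [ 0.5519 -0.0206  0.1487] xang 173.58 tilt [-0.001 -0.001] q [ 0.37  0.84 -0.73  1.86  0.81  0.76  0.64] F [ 0.6  0.4 -3.1] M [ 0.05 -0.17 -0.03] open 0.174 ff 35.0
shift cm [  5.64 -29.76   0.4 ]
turn z -5.42
```

>>> step_arm:
  steps:
    - [0.9,-4.9,0,0,0,0,1]
    - [0.9,-4.9,0,0,0,0,1]
    - [0.9,-4.9,0,0,0,0,1]
    - [0.9,-4.9,0,0,0,0,1]
    - [0.9,-4.9,0,0,0,0,1]
    - [0.9,-4.9,0,0,0,0,1]
    - [0,0,0,0,0,-5.4,1]
    - [0,0,3,0,0,0,1]

```text
clock: 11.75
tool_pos: [0.4664, -0.3079, 0.1188]
eef_rot: [0.01, 1.0, -0.001, 0.002]
contact_force: [-0.2, -0.2, -2.9]
opening: 0.178
finger_force: 35.0
```

Run:
```python
from h import *
from plant import r
st((.4626,-.310,.038),-1)
d=r.snapshot('wrist');cv2.imwrite('pics/w3.png',d['pixels'][...,::-1])
```

```text
t 11.75 p [ 0.4664 -0.3079  0.1188] xang 178.87 tilt [ 0.003 -0.002] q [ 0.93  0.91 -0.75  1.86  0.91  0.75  1.2 ] F [-0.2 -0.2 -2.9] M [ 0.08 -0.18 -0.01] open 0.178 ff 35.0
shift cm [ 0.41 -0.21  8.08]
turn z -0.13
```

View pics/w3.png

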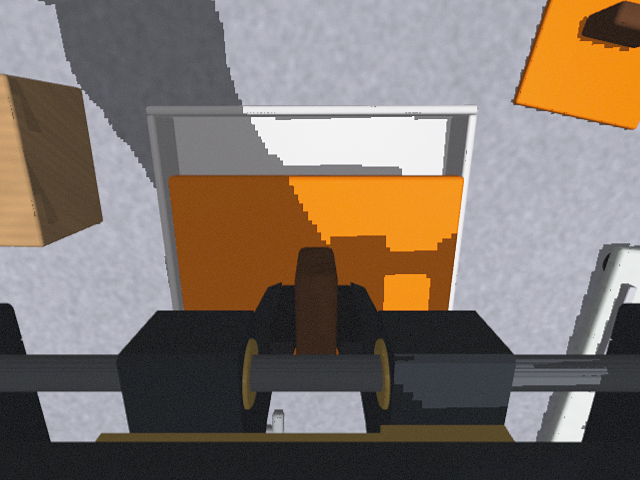

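The plate is level in the grip and centred over the tray (tray rim columns 150–475, plate columns 168–463). Lowering it.

>>> step_arm:
  steps:
    - [0.4,-0.2,3,0,0,0,1]
    - [0,0,3,0,0,0,1]
    - [0,0,1,0,0,0,1]
    - [0,0,0.6,0,0,0,1]
    - [0,0,0.2,0,0,0,1]
    - [0,0,0,0,0,0,1]

```text
clock: 12.55
tool_pos: [0.4624, -0.3083, 0.0404]
eef_rot: [0.009, 1.0, -0.0, 0.0]
contact_force: [-1.1, -0.6, -1.8]
opening: 0.179
finger_force: 35.0
```

```bash
python3 -c "
from h import *
st((.4626,-.310,.038),-1)"
```

```text
t 12.55 p [ 0.4624 -0.3083  0.0404] xang 178.99 tilt [ 0.001 -0.001] q [ 0.87  1.02 -0.64  1.89  1.06  0.62  1.08] F [-1.1 -0.6 -1.8] M [ 0.07 -0.13 -0.05] open 0.179 ff 35.0
shift cm [-0.02 -0.17  0.24]
turn z -0.01
```

>>> step_arm:
  steps:
    - [0,0,0.15,0,0,0,1]
    - [0,0,0.1,0,0,0,1]
    - [0,0,0,0,0,0,1]

```text
clock: 12.92
tool_pos: [0.4621, -0.3081, 0.0373]
eef_rot: [0.009, 1.0, -0.0, 0.0]
contact_force: [0.3, 0.8, -1.8]
opening: 0.176
finger_force: 35.0
```

>>> step_arm:
  steps:
    - [0,0,0.1,0,0,0,1]
    - [0,0,0,0,0,0,1]
    - [0,0,0,0,0,0,1]

```text
clock: 13.3
tool_pos: [0.4621, -0.3082, 0.0372]
eef_rot: [0.009, 1.0, -0.0, 0.0]
contact_force: [-2.4, 0.3, 6.5]
opening: 0.173
finger_force: 35.0
```

>>> step_arm:
  steps:
    - [0,0,0,0,0,0,-1]
    - [0,0,0,0,0,0,-1]
    - [0,0,0,0,0,0,-1]
    - [0,0,-4,0,0,0,-1]
    - [0,0,-5,0,0,0,-1]
    - [0,0,-4,0,0,0,-1]

```text
clock: 14.05
tool_pos: [0.4622, -0.3079, 0.1679]
eef_rot: [0.009, 1.0, 0.0, 0.0]
contact_force: [0.0, -0.4, 0.3]
opening: 0.833
finger_force: 0.0
```

Run:
```python
from h import *
from plant import r
st((.51,.294,.17),7.6)
d=r.snapshot('top')
for x in blobs(d,(5,150,80),(20,255,255),(400,200,500,320)): print('orange in tray',rect(ray(d,x,.013)))
```

```text
t 14.05 p [ 0.4622 -0.3079  0.1679] xang 179.01 tilt [0.001 0.   ] q [ 0.96  0.84 -0.81  1.84  0.82  0.83  1.28] F [ 0.  -0.4  0.3] M [-0.03 -0.19  0.01] open 0.833 ff 0.0
shift cm [-3.74 60.26 -0.21]
turn z -8.59
orange in tray (array([ 459.5, -306.6]), array([124.5, 103.8]), 88.7)
orange in tray (array([ 500.6, -325.2]), array([22.8, 23.4]), 89.3)
```

>>> step_arm:
  steps:
    - [-0.4,6,0,0,0,0,-1]
    - [-0.4,6,0,0,0,0,-1]
    - [-0.4,6,0,0,0,0,-1]
    - [-0.4,6,0,0,0,0,-1]
    - [-0.4,6,0,0,0,0,-1]
    - [-0.4,6,0,0,0,0,-1]
    - [-0.4,6,0,0,0,0,-1]
    - [-0.4,6,0,0,0,0,-1]

```text
clock: 15.1
tool_pos: [0.5024, 0.1732, 0.166]
eef_rot: [0.009, 1.0, -0.0, 0.0]
contact_force: [0.9, -0.7, -0.8]
opening: 0.999
finger_force: 0.0
```

>>> step_arm:
  steps:
    - [-0.2,6,0,0,0,0,-1]
    - [-0.2,6,0,0,0,0,-1]
    - [0,0,0,0,0,-8.6,-1]
    - [0,0,0,0,0,0,-1]

```text
clock: 15.6
tool_pos: [0.5081, 0.2915, 0.1655]
eef_rot: [-0.066, 0.998, -0.0, -0.0]
contact_force: [0.3, -0.5, -0.5]
opening: 0.999
finger_force: 0.0
```

Run:
```python
from h import *
from plant import r
st((.512,.294,.057),7.6)
d=r.snapshot('wrist');pickle.dump(d,open('pics/w4.pkl','wb'));cv2.imwrite('pics/w4.png',d['pixels'][...,::-1])
for x in blobs(d,(105,120,30),(125,255,255),None,1000): print('blue',x.min(0),x.max(0),rect(ray(d,x,.033)))
for x in blobs(d,(0,60,15),(20,255,130),(200,100,450,310),300):print(x.min(0),x.max(0),rect(ray(d,x,.069)))
```

```text
t 15.6 p [0.5081 0.2915 0.1655] xang -172.43 tilt [-0.001 -0.001] q [-0.17  0.86 -0.78  1.75  0.78  0.87  0.39] F [ 0.3 -0.5 -0.5] M [ 0.03 -0.17  0.04] open 0.999 ff 0.0
shift cm [-0.43  0.2  10.85]
turn z -0.03
blue [235 169] [409 303] (array([512.8, 296.2]), array([109.1, 129.4]), 7.5)
blue [512 146] [611 199] (array([438.7, 464.1]), array([23.4, 71.9]), 24.9)
[312 213] [333 286] (array([509.3, 296.1]), array([52.4, 14.6]), 7.4)
```

View pics/w4.png

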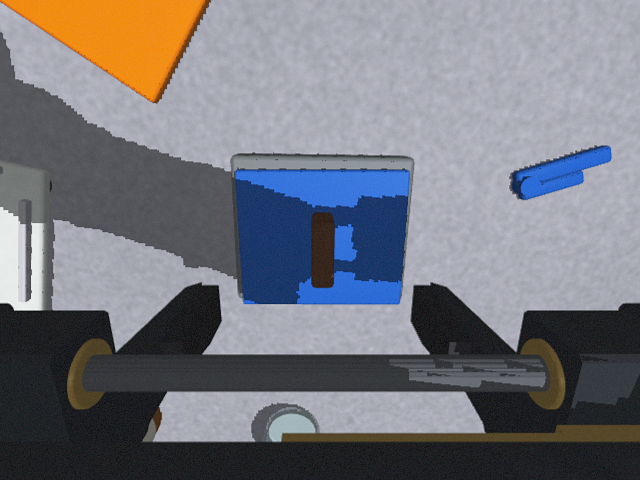

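The blue plate is at px (322,237), with its handle at (322,250). Its world position is (0.513, 0.296) with yaw 7.5°, which agrees with the top view. Grasping it.

>>> step_arm:
  steps:
    - [-0.5,0.4,4,0,0,0,0.3]
    - [0,0,4,0,0,0,0.3]
    - [0,0,2.8,0,0,0,0.3]
    - [0,0,0,0,0,0,1]
    - [0,0,0,0,0,0,1]
    - [0,0,0,0,0,0,1]
    - [0,0,0,0,0,0,1]
  force: 35

```text
clock: 16.52
tool_pos: [0.5135, 0.2961, 0.0593]
eef_rot: [-0.066, 0.998, 0.0, 0.001]
contact_force: [0.3, 0.1, -0.3]
opening: 0.232
finger_force: 0.0
```

```bash
python3 -c "
from h import *
st((.5128,.2962,.0565),7.5)"
```

```text
t 16.52 p [0.5135 0.2961 0.0593] xang -172.44 tilt [0.001 0.001] q [-0.24  1.01 -0.66  1.78  0.94  0.7   0.27] F [ 0.3  0.1 -0.3] M [ 0.02 -0.14 -0.04] open 0.232 ff 0.0
shift cm [0.07 0.02 0.28]
turn z 0.06
```

>>> step_arm:
  steps:
    - [0,0,0,0,0,0,1]
    - [0,0,0,0,0,0,1]
    - [0,0,0,0,0,0,1]

```text
clock: 16.9
tool_pos: [0.5134, 0.2963, 0.0591]
eef_rot: [-0.066, 0.998, 0.0, 0.001]
contact_force: [-0.7, -0.7, 5.8]
opening: 0.176
finger_force: 35.0
```

```bash
python3 -c "
from h import *
st((.5128,.2962,.0565),7.5)"
```

```text
t 16.9 p [0.5134 0.2963 0.0591] xang -172.41 tilt [0.001 0.001] q [-0.24  1.01 -0.66  1.78  0.94  0.7   0.27] F [-0.7 -0.7  5.8] M [-0.01 -0.11  0.02] open 0.176 ff 35.0
shift cm [ 0.06 -0.01  0.26]
turn z 0.09
```

>>> step_arm:
  steps:
    - [0,0,-1.5,0,0,0,1]
    - [0,0,-3,0,0,0,1]
    - [0,0,-4,0,0,0,1]
    - [0,0,-2,0,0,0,1]
    - [0,0,0,0,0,7,1]
    - [0,0,0,0,0,7,1]
    - [0,0,0,0,0,0,1]

```text
clock: 17.77
tool_pos: [0.5127, 0.2954, 0.163]
eef_rot: [0.055, 0.998, -0.001, -0.0]
contact_force: [-0.9, -0.1, -2.5]
opening: 0.184
finger_force: 35.0
```

```bash
python3 -c "
from h import *
st((.5495,-.0178,.13),-6.4)"
```

```text
t 17.77 p [0.5127 0.2954 0.163 ] xang 173.67 tilt [-0.    -0.001] q [-0.21  0.86 -0.72  1.74  0.73  0.84  0.19] F [-0.9 -0.1 -2.5] M [ 0.08 -0.15  0.  ] open 0.184 ff 35.0
shift cm [ -7.11 -30.72   3.33]
turn z 0.07
```

>>> step_arm:
  steps:
    - [-1.2,-5.1,0,0,0,0,1]
    - [-1.2,-5.1,0,0,0,0,1]
    - [-1.2,-5.1,0,0,0,0,1]
    - [-1.2,-5.1,0,0,0,0,1]
    - [-1.2,-5.1,0,0,0,0,1]
    - [-1.1,-5.2,0,0,0,0,1]
    - [0,0,3.3,0,0,0,1]
    - [0,0,0,0,0,0,1]

```text
clock: 18.77
tool_pos: [0.5475, -0.0183, 0.1284]
eef_rot: [0.055, 0.998, -0.0, -0.002]
contact_force: [-0.5, 0.2, -2.5]
opening: 0.182
finger_force: 35.0
```

Run:
```python
from h import *
from plant import r
st((.5495,-.0178,.05),-6.4)
d=r.snapshot('wrist');pickle.dump(d,open('pics/w5.pkl','wb'));cv2.imwrite('pics/w5.png',d['pixels'][...,::-1])
```

```text
t 18.77 p [ 0.5475 -0.0183  0.1284] xang 173.64 tilt [-0.005 -0.   ] q [ 0.35  0.87 -0.7   1.89  0.85  0.72  0.61] F [-0.5  0.2 -2.5] M [ 0.13 -0.15 -0.05] open 0.182 ff 35.0
shift cm [-0.23  0.08  7.84]
turn z 0.04
```

View pics/w5.png

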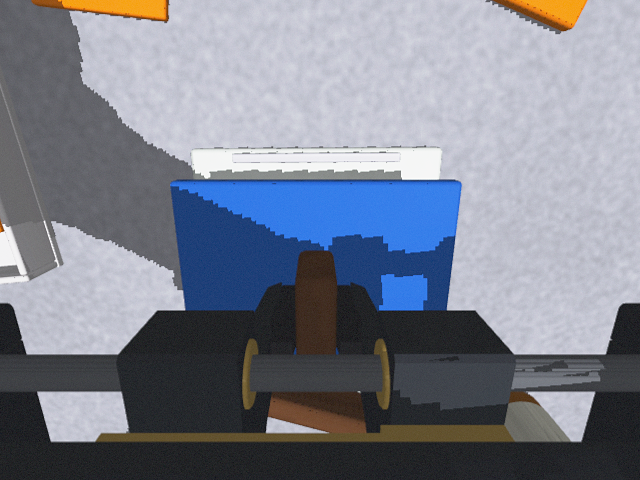

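The plate is level and in line with the press: plate edges at columns 171–461, far rail at 233–400, both centred on about 316. Lowering it.

>>> step_arm:
  steps:
    - [-0.2,0.1,2.5,0,0,0,1]
    - [0,0,2,0,0,0,1]
    - [0,0,1.2,0,0,0,1]
    - [0,0,0,0,0,0,1]
    - [0,0,0,0,0,0,1]

```text
clock: 19.45
tool_pos: [0.552, -0.0159, 0.0741]
eef_rot: [0.056, 0.998, 0.0, 0.001]
contact_force: [-1.2, -0.1, -2.3]
opening: 0.181
finger_force: 35.0
```

```bash
python3 -c "
from h import *
st((.5495,-.0178,.05),-6.4)"
```

```text
t 19.45 p [ 0.552  -0.0159  0.0741] xang 173.64 tilt [0.001 0.   ] q [ 0.3   0.95 -0.62  1.9   0.95  0.62  0.52] F [-1.2 -0.1 -2.3] M [ 0.08 -0.17  0.04] open 0.181 ff 35.0
shift cm [ 0.23 -0.22  2.41]
turn z 0.04
```

>>> step_arm:
  steps:
    - [0.2,-0.2,0.4,0,0,0,1]
    - [0,0,0.8,0,0,0,1]
    - [0,0,0.7,0,0,0,1]
    - [0,0,0.3,0,0,0,1]
    - [0,0,0.1,0,0,0,1]
    - [0,0,0,0,0,0,1]
    - [0,0,0,0,0,0,1]

```text
clock: 20.32
tool_pos: [0.5494, -0.0181, 0.0504]
eef_rot: [0.056, 0.998, 0.0, 0.0]
contact_force: [0.1, 0.1, -2.3]
opening: 0.179
finger_force: 35.0
```

```bash
python3 -c "
from h import *
st((.5495,-.0178,.05),-6.4)"
```

```text
t 20.32 p [ 0.5494 -0.0181  0.0504] xang 173.59 tilt [0.001 0.   ] q [ 0.29  0.98 -0.58  1.91  1.    0.58  0.47] F [ 0.1  0.1 -2.3] M [ 0.04 -0.15  0.02] open 0.179 ff 35.0
shift cm [-0.    0.03  0.04]
turn z -0.01
```

>>> step_arm:
  steps:
    - [0,0,0.1,0,0,0,1]
    - [0,0,0.1,0,0,0,1]
    - [0,0,0,0,0,0,1]

```text
clock: 20.7
tool_pos: [0.5494, -0.0181, 0.05]
eef_rot: [0.056, 0.998, -0.0, 0.001]
contact_force: [-2.8, -1.7, 12.4]
opening: 0.181
finger_force: 35.0
```

>>> step_arm:
  steps:
    - [0,0,-0.05,0,0,0,-1]
    - [0,0,0,0,0,0,-1]
    - [0,0,0,0,0,0,-1]
    - [0,0,-3,0,0,0,-1]
    - [0,0,-5,0,0,0,-1]
    - [0,0,-5,0,0,0,-1]

```text
clock: 21.45
tool_pos: [0.5488, -0.0181, 0.1797]
eef_rot: [0.056, 0.998, 0.0, -0.001]
contact_force: [0.5, -0.5, 0.8]
opening: 0.836
finger_force: 0.0
```

Run:
```python
from h import *
from plant import r
st((.6465,-.0283,.17),-6.4+72)
d=r.snapshot('wrist');pickle.dump(d,open('pics/w6.pkl','wb'));cv2.imwrite('pics/w6.png',d['pixels'][...,::-1])
for x in blobs(d,(105,120,30),(125,255,255),(200,100,450,330),1000): print('blue',rect(ray(d,x,.024)))
```

```text
t 21.45 p [ 0.5488 -0.0181  0.1797] xang 173.61 tilt [-0.001  0.   ] q [ 0.39  0.8  -0.77  1.85  0.76  0.81  0.68] F [ 0.5 -0.5  0.8] M [ 0.02 -0.19  0.01] open 0.836 ff 0.0
shift cm [-9.82  0.08  0.96]
turn z -71.99
blue (array([548.9, -18.5]), array([128.9, 108.1]), 83.6)
```

View pics/w6.png

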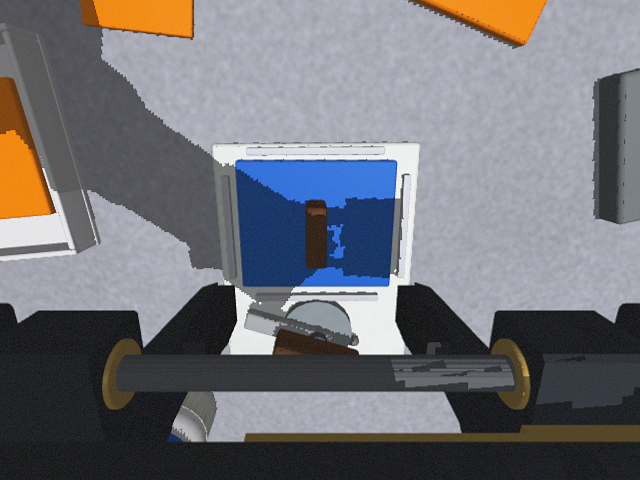

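The blue plate lies flat between the four rails (columns 235–397). It measures (0.549, -0.0185) with yaw -6.4°. Now back to the clamp handle.

>>> step_arm:
  steps:
    - [-4.9,0,0,0,0,0,-1]
    - [-4.9,0,0,0,0,0,-1]
    - [0,0,0,0,0,-10.4,-1]
    - [0,0,0,0,0,-10.4,-1]
    - [0,0,0,0,0,-10.4,-1]
    - [0,0,0,0,0,-10.4,-1]
    - [0,0,0,0,0,-10.4,-1]
    - [0,0,0,0,0,-10.4,-1]

```text
clock: 22.5
tool_pos: [0.6464, -0.0293, 0.1781]
eef_rot: [-0.472, 0.882, -0.0, -0.0]
contact_force: [0.5, 0.9, 0.0]
opening: 1.005
finger_force: 0.0
```

>>> step_arm:
  steps:
    - [0,0,0,0,0,-9.5,-1]
    - [0,0,0,0,0,0,-1]

```text
clock: 22.75
tool_pos: [0.6464, -0.0292, 0.178]
eef_rot: [-0.54, 0.842, 0.0, -0.0]
contact_force: [-0.4, 0.8, 0.3]
opening: 1.001
finger_force: 0.0
```

```bash
python3 -c "
from h import *
st((.6460,-.0285,.062),-6.4+72)"
```

```text
t 22.75 p [ 0.6464 -0.0292  0.178 ] xang -114.62 tilt [-0.001  0.   ] q [ 0.47  1.01 -1.05  1.54  0.93  1.15  1.94] F [-0.4  0.8  0.3] M [ 0.12 -0.05  0.02] open 1.001 ff 0.0
shift cm [-0.05  0.05 11.6 ]
turn z -0.22
```

>>> step_arm:
  steps:
    - [0,0,4,0,0,0,-1]
    - [0,0,4,0,0,0,0.3]
    - [0,0,3.6,0,0,0,0.3]
    - [0,0,0,0,0,0,1]
    - [0,0,0,0,0,0,1]
    - [0,0,0,0,0,0,1]
    - [0,0,0,0,0,0,1]
    - [0,0,0,0,0,0,1]
  force: 25

```text
clock: 23.75
tool_pos: [0.6469, -0.0292, 0.0634]
eef_rot: [-0.541, 0.841, -0.0, 0.0]
contact_force: [-0.0, 0.1, -0.4]
opening: 0.234
finger_force: 0.0
```

>>> step_arm:
  steps:
    - [0,0,0,0,0,0,1]
    - [0,0,0,0,0,0,1]

```text
clock: 24.0
tool_pos: [0.6477, -0.0296, 0.0633]
eef_rot: [-0.541, 0.841, -0.001, 0.001]
contact_force: [2.8, -1.8, 1.6]
opening: 0.179
finger_force: 25.0
```

```bash
python3 -c "
from h import *
st((.6460,-.0285,.062),-6.4+72)"
```

```text
t 24.0 p [ 0.6477 -0.0296  0.0633] xang -114.55 tilt [ 0.002 -0.001] q [ 0.44  1.15 -0.95  1.59  1.08  1.    1.84] F [ 2.8 -1.8  1.6] M [-0.2  -0.73  0.13] open 0.179 ff 25.0
shift cm [-0.03  0.2   0.13]
turn z -0.15
```

Gripped. Turning it clockwise to just short of tight.

>>> step_arm:
  steps:
    - [0,0,0,0,0,9,1]
    - [0,0,0,0,0,9,1]
    - [0,0,0,0,0,9,1]
    - [0,0,0,0,0,9,1]
    - [0,0,0,0,0,9,1]
    - [0,0,0,0,0,9,1]
    - [0,0,0,0,0,9,1]
    - [0,0,0,0,0,5,1]

```text
clock: 25.0
tool_pos: [0.647, -0.0283, 0.0633]
eef_rot: [0.023, 1.0, 0.0, 0.001]
contact_force: [1.2, 0.4, 2.3]
opening: 0.179
finger_force: 25.0
```

>>> step_arm:
  steps:
    - [0,0,0,0,0,2,1]
    - [0,0,0,0,0,2,1]
    - [0,0,0,0,0,0,1]

```text
clock: 25.38
tool_pos: [0.647, -0.0283, 0.0633]
eef_rot: [0.057, 0.998, 0.001, 0.001]
contact_force: [0.6, 0.5, 5.1]
opening: 0.181
finger_force: 25.0
```

```bash
python3 -c "
from h import *
st((.6460,-.0285,.062),-6.4)"
```

```text
t 25.38 p [ 0.647  -0.0283  0.0633] xang 173.5 tilt [0.001 0.001] q [ 0.34  1.07 -0.73  1.6   0.9   0.84  0.7 ] F [0.6 0.5 5.1] M [ 0.27 -0.41  0.  ] open 0.181 ff 25.0
shift cm [ 0.1  -0.03  0.13]
turn z -0.1
```

>>> step_arm:
  steps:
    - [0,0,0,0,0,1.5,1]
    - [0,0,0,0,0,1.5,1]
    - [0,0,0,0,0,0,1]

```text
clock: 25.75
tool_pos: [0.647, -0.0282, 0.0633]
eef_rot: [0.082, 0.997, 0.001, 0.001]
contact_force: [2.1, 0.0, 6.1]
opening: 0.18
finger_force: 25.5
```

```bash
python3 -c "
from h import *
st((.6460,-.0285,.062),-6.4)"
```

```text
t 25.75 p [ 0.647  -0.0282  0.0633] xang 170.62 tilt [0.001 0.001] q [ 0.34  1.07 -0.72  1.6   0.89  0.83  0.65] F [2.1 0.  6.1] M [ 0.2  -0.45  0.46] open 0.18 ff 25.5
shift cm [ 0.09 -0.05  0.13]
turn z -2.98
```

The stop is felt at 0.46 N m, the same as before. Nipping it a touch more, then releasing and rising.

>>> step_arm:
  steps:
    - [0,0,0,0,0,1,1]
    - [0,0,0,0,0,0,1]
    - [0,0,0,0,0,0,-1]
    - [0,0,0,0,0,0,-1]
    - [0,0,0,0,0,0,-1]
    - [0,0,-4,0,0,0,-1]
    - [0,0,-5,0,0,0,-1]
    - [0,0,-5,0,0,0,-1]

```text
clock: 26.75
tool_pos: [0.646, -0.0293, 0.2037]
eef_rot: [0.092, 0.996, -0.0, -0.001]
contact_force: [1.2, 0.0, -0.3]
opening: 0.842
finger_force: 0.0
```

Run:
```python
from h import *
from plant import r
st()
d=r.snapshot('wrist');cv2.imwrite('pics/w7.png',d['pixels'][...,::-1])
for x in blobs(d,(0,60,15),(20,255,130),(270,150,370,320),200):print(x.min(0),x.max(0),rect(ray(d,x,.076)))
d=r.snapshot('top');o=pickle.load(open('pics/top0.pkl','rb'))
cv2.imwrite('pics/t7.png',d['pixels'][...,::-1])
```

```text
t 26.75 p [ 0.646  -0.0293  0.2037] xang 169.49 tilt [-0.001 -0.   ] q [ 0.38  0.89 -0.82  1.53  0.72  1.05  0.76] F [ 1.2  0.  -0.3] M [ 0.04 -0.19 -0.05] open 0.842 ff 0.0
[305 186] [329 279] (array([645.8, -28.4]), array([15.4, 74. ]), 83.1)
```

View pics/w7.png

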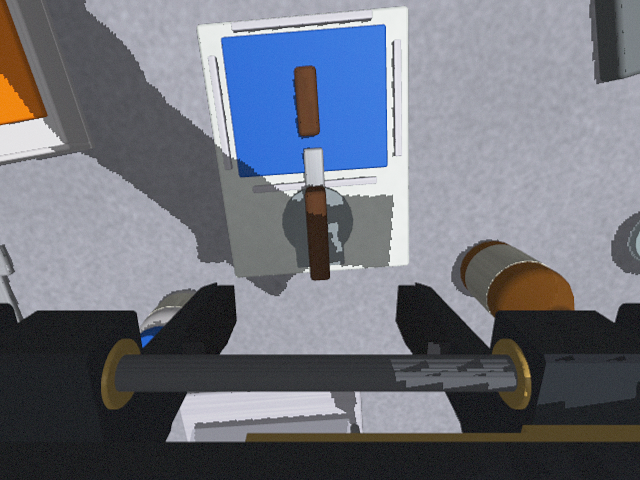

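View pics/t7.png

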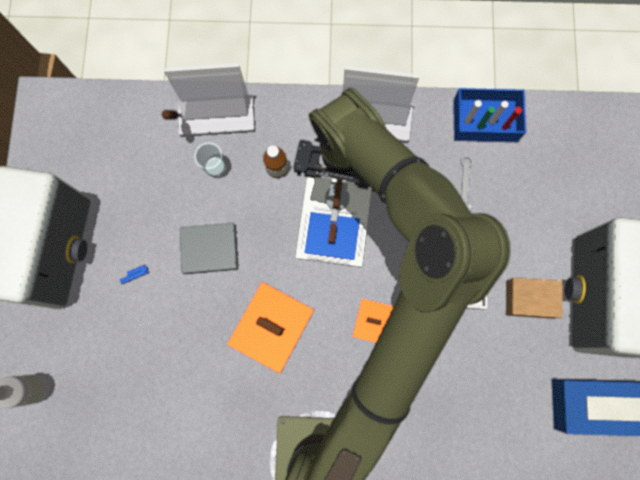

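The wrist view shows the clamp arm at (314,165) back over the blue plate, in line with its handle at (306,100). The handle yaw is about -6.9°, tight at the stop. The top view shows the bystanders where they were. Handing in.

```bash
python3 -c "
from plant import r
print(r.finish_job())"
```

```text
the job is handed in; nothing more can be done
None
```

The job is handed in after about 27 s of robot time: orange plate flat in the wash tray, blue plate flat between the press's rails, clamp (it loosened counter-clockwise) back tight at its stop, and the visible bystanders unmoved.

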